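# Latch the ready sample's slide in the photometer and read it

## Robot

A 6-joint arm with a two-finger parallel gripper is mounted at the origin on the work surface. World frame = base frame: x ahead of the robot, y to its left, z up, the work surface at z = 0. Lengths are in m, angles in rad, forces in N, time in s.
With the tool pointing down it reaches from about 0.375 to 0.75 m from the base axis. Payload 9 kg.
Tool frame: the origin (TCP) lies midway between the tips of the shut fingers; the grasp point (between the pads) lies 19 mm behind it; x points along the fingers, z is the direction in which the jaws open and shut, and the axes are right-handed (so a half turn about x gives the same grasp; the last joint's range is limited). The gripper opens to 85 mm and grips with 20 to 120 N. Pads are 22 mm wide; open, the fingers measure 114 mm over their backs; the gripper's body (76 mm by 85 mm) begins 54 mm behind the grasp point. The pads swing forward as they close: fully open they stand 13 mm farther back than shut.
Start: joints at [1.035, 0.104, 0.097, 1.564, 0, 1.353], TCP at [0.187, 0.57, 0.231] pointing down, gripper open.
Joint ranges: [-2.99, 2.99], [-0.84, 1.86], [-1.1, 1.16], [-1.84, 2.11], [-1.51, 1.56], [-3.14, 3.14]. Speed limits (rad/s): [2.22, 2.22, 2.57, 3.14, 3.14, 3.14].

## Interface

Orientations are given as [roll, pitch, yaw] about the fixed x, y, z axes, in that order (R = Rz(yaw) Ry(pitch) Rx(roll)).
In Python, from station import sense, snapshot, close_job gives the robot as it stands. The module is installed in compiled form; this text tells all that it offers.
- The arm moves only by the tool servo_tool, never from a script. Its arguments are lists of equal length, an entry for each row: "slide": the shift along the tool's x, y, z in mm, a list of three; "turn": the turn, a rotation vector about the tool's x, y, z in rad, a list of three; "hand": the gripper command: -1 is shut, 1 is fully open, values between are in proportion. In form: {"slide": [[dx, dy, dz], ...], "turn": [[rx, ry, rz], ...], "hand": [hand, ...]}. A call has 1 to 12 rows; each row shifts and turns the pose as measured when the row begins, along the tool's axes as they then stand; what a row does not reach is not made up. A row lasts 1/8 s, in which the tool goes at most 62.5 mm and 10.7 degrees, less where a joint would pass 70% of its speed; a pose out of reach is approached as far as the arm can. A call is refused whole if a number of a shift passes 62.5 or a number of a turn 0.188, either way. A call with a gripper value outside its range is refused whole. The fingers move at their own pace and stop on an object; "grip_force" is the grip in N (left out, the last holds). Time passes only in rows, so rows that do not move let the fingers close. It gives the time, the measured TCP pose, the force and the opening at its end, in the units of the state.
- sense(): the state, without advancing time (a new reading comes with each control period).
- snapshot(name): name is "scene" or "top" or "wrist"; returns a dict with "image" (480x640x3 uint8, red, green, blue), "mtx" (3x3 intrinsics, pixels), "R" (3x3) and "t" (3): a world point X has camera coordinates R X + t; the wrist camera has in their place "mount" (4x4, takes a point from camera to tool coordinates, whose origin is the TCP and whose axes are the tool frame's). Camera axes: x right, y down, z forward; pixel columns grow to the right and rows downward; lengths in m; the calibration is good to about 2 mm. A picture is of the moment at which its call begins: read the wrist's pose just before it. There is no depth.
- close_job(): hands the job in, once; it reports no verdict.
The state is a dict: "time": time; "joint_pos": joint angles; "joint_velocities": joint speeds; "joint_torque": joint torques, N m; "tool_pos": TCP position; "tool_rot": TCP orientation; "wrist_force": force on the tool from outside, world axes, zero at the start; "torque": the same for the moment, N m; "grip_width": opening from 0.0 (shut) to 1.0 (fully open).
Only numpy, scipy, OpenCV 4.12 (cv2) and the standard library are available. Lean on these libraries where they do the work, as an engineer would, in place of code of your own. Each camera call takes 0.05 s, during which the arm holds its last target. There are 200 camera calls.

## Task

The sample in the red-capped vial is ready to be read on the two-channel photometer: with the fingertips push the sprung slide that carries it all the way in to its end stop, then let go so that it springs back and latches on its stop pin at the measuring position. With the slide latched, press the green read key fully down, let it come up and move clear. The blue-capped sample is still developing, so leave its slide out; neither vial may be lifted out or tipped, and everything else on the table stays where it is.

Things in the scene. Friction and masses are not known exactly. Their poses are not given: they have to be found in the camera images.
- photometer: Ivory two-channel photometer, fixed, 260 mm deep (x) by 240 wide (y). Origin: centre of its underside on the table; x points from front panel to rear, y to the left seen from the front, z up. Front panel at x = -130 mm; sample deck 95 mm high from there to x = +5 mm, then a console up to 128 mm. In the front panel two slides run along x, at y = +50 mm (left) and -50 mm (right).
- red_vial: Clear round vial with red cap, 25 mm diameter, 60 mm tall, about 22 g: the sample to be read. Loose and upright in the holder of one of the two slides (which one varies), 16 mm above the table, 1 mm play. Origin: centre of its underside. With the slide out it stands in the open before the front panel at photometer x = -155 mm; latched, inside at x = -110 mm.
- blue_vial: The same vial with blue cap, standing in the other slide: this one must stay out, at x = -155 mm in the photometer's frame.
- left_plate (a point): Centre of the outer face of the left slide's front plate, 45 mm above the table: push here along the photometer's +x. Dark upright plate with grey ribs, 46 mm wide, 6 mm thick, from 12 to 74 mm above the table. It stands 70 mm before the front panel with the slide out, 25 mm latched, 10 mm at the end stop. Frame parallel to the photometer's.
- right_plate (a point): The same point on the right slide's front plate, at photometer y = -50 mm.
- left_slide (a joint): Left slide's travel in m: 0 out (held by its return spring), 0.060 in at the end stop, 0.045 latched. The spring gives 3.5 N at 0 to 8 N at the end stop, plus light damping and about 2 N from 0.025 to 0.045 where a cam lifts the stop pin. Past 0.046 the pin drops behind the cam; let go, the slide springs back to 0.045 and stays. Let go sooner, it returns to 0.
- right_slide (a joint): The same for the right slide.
- left_pin (a joint): Lift of the left slide's sprung stop pin in m: 0 down, about 0.008 while the cam passes under it. It drops by itself and needs no handling. Its black knob, 15 mm across, top 109 mm above the table, stands on the deck at photometer x = -69 mm, y = +50 mm.
- right_pin (a joint): The same for the right slide's stop pin, at photometer y = -50 mm.
- read_key_top (a point): Centre of the top of the green round read key, 26 mm diameter, on the photometer's deck at photometer x = -30 mm, y = 0, 117 mm above the table when up. It is pressed straight down.
- read_key (a joint): Travel of the read key in m: 0 = up, 0.006 = fully down; needs 1.4 N to start and 4.5 N fully down and springs up again.
- white_vial: Spare vial with white cap, 25 mm diameter, 60 mm tall, standing on the table to the left of the left slide; a bystander. Origin: centre of its underside.
- vial_rack: White rack with five white-capped spare vials, 104 x 70 mm, 64 mm tall, on the table to the right of the slides; a bystander. Origin: centre of its underside.
- beaker: Empty glass beaker, 68 mm diameter, 85 mm tall, left of the photometer; a bystander. Origin: centre of its underside.
- highlighter: Green highlighter lying on the table in front of the photometer, left, 123 x 15 x 13 mm; a bystander. Origin: on the table under its barrel.
- reagent_bottle: White plastic reagent bottle, 66 mm diameter, 150 mm tall, left of the photometer's rear half; a bystander. Origin: centre of its underside.

How it is judged:
On the way, in this order (a step that is already met when the one before it is completed fails the run):
1. a slide is pushed in to its end stop (value of joint any of left_slide, right_slide above 0.056 m).
2. let go, the red vial's slide rests latched on its stop pin, with nothing of the robot touching the photometer (x of red_vial in the frame of photometer between -0.114 and -0.106 m and contact force between each of the fingers, the arm and photometer below 0.2 N and linear speed of red_vial below 0.02 m/s), for 0.2 s.
3. the read key is pressed fully down with the slide latched (x of red_vial in the frame of photometer between -0.114 and -0.106 m and value of joint read_key above 0.0045 m).
At the end, for the whole second after the job is handed in: Red vial's slide latched on its pin (vial within 4 mm of x = -110 mm in the photometer's frame), blue vial's slide out (vial within 5 mm of x = -155 mm), both vials upright within 0.15 rad and at rest, read key up again within 2 mm (x of red_vial in the frame of photometer between -0.114 and -0.106 m and x of blue_vial in the frame of photometer below -0.15 m and value of joint read_key below 0.002 m and angle between each of red_vial, blue_vial's own z axis and vertical below 0.15 rad and linear speed of each of red_vial, blue_vial below 0.01 m/s); the robot touches nothing.
It fails at once if the blue vial's slide is pushed in by more than 15 mm (x of blue_vial in the frame of photometer above -0.14 m).
It fails at once if a vial in the slides is lifted by more than 10 mm or tipped (height (world z) of any of red_vial, blue_vial above 0.026 m or angle between any of red_vial, blue_vial's own z axis and vertical above 0.3 rad).
It fails at once if another thing on the table is moved by more than 25 mm or tipped (distance of any of white_vial, vial_rack, beaker, highlighter, reagent_bottle from where it was at the start of the episode above 0.025 m or angle between any of white_vial, vial_rack, beaker, highlighter, reagent_bottle's own z axis and vertical above 0.4 rad).
It also fails if it takes over 40 s, if anything falls off the work surface, if the arm or the gripper's body presses on something with over 40 N, if the wrist force passes 120 N, or if a joint passes its speed limit or range.

## Working session

There is one attempt and no reset: what is moved stays moved. The work goes in short steps, Python scripts to look and compute and a tool call to move; the robot and the scene stay as the last step left them, time stands still between calls to the robot, and variables do not carry over. Pictures are saved under pics/ and viewed, about 8 in all and at most 12, crops included, and the job is handed in when it is done.

Besides the shell and the picture viewer there is one more tool, called after "Emit:" by a JSON object that holds its "api" and its "payload". servo_tool: Moves the arm, as the interface text tells. Its arguments: {"type":"object","properties":{"slide":{"type":"array","items":{"type":"array","items":{"type":"number"}}},"turn":{"type":"array","items":{"type":"array","items":{"type":"number"}}},"hand":{"type":"array","items":{"type":"number"}},"grip_force":{"type":"number"}},"required":["slide","turn","hand"]}

```bash
mkdir -p pics; cat > h.py <<'E'
import numpy as np,cv2
from station import sense,snapshot,close_job
def save(n,f):
    s=snapshot(n); cv2.imwrite(f'pics/{f}.png',s['image'][:,:,::-1]); np.savez(f'{f}.npz',**{k:v for k,v in s.items()}); return s
def ray(s,u,v,z):
    R=np.array(s['R']);t=np.array(s['t']);d=R.T@np.linalg.inv(s['mtx'])@np.array([u,v,1.]);c=-R.T@t
    return c+d*(z-c[2])/d[2]
def proj(s,X):
    p=np.array(s['mtx'])@(np.array(s['R'])@np.array(X)+np.array(s['t']));return p[:2]/p[2]
E
python3 - <<'E'
from h import *
a=save('top','top');b=save('scene','scene')
for s in(a,b):print(-np.array(s['R']).T@s['t'])
print(sense())
E
```

```text
[0.43575363 0.04168869 1.32161709]
[1.27340431 0.25951835 0.64557857]
{'time': 0.1, 'joint_pos': array([ 1.03530994e+00,  1.04654578e-01,  9.65595735e-02,  1.56389906e+00,
       -4.49092138e-06,  1.35311640e+00]), 'joint_velocities': array([ 0.00016193, -0.00168691,  0.00236684,  0.001527  , -0.00082902,
       -0.00111574]), 'joint_torque': array([ 8.22865142e-03, -5.58207965e+01,  5.04718494e+01,  1.30144204e-02,
       -2.73209853e-04, -5.87590512e-05]), 'tool_pos': array([0.18731719, 0.56970096, 0.2305982 ]), 'tool_rot': array([ 2.92766222,  1.56959858, -2.10253321]), 'wrist_force': array([-1.1340116 , -0.85378918, -0.15544386]), 'torque': array([-0.0106974 ,  0.00791061,  0.01039053]), 'grip_width': 1.0031957061565364}
```

View pics/top.png

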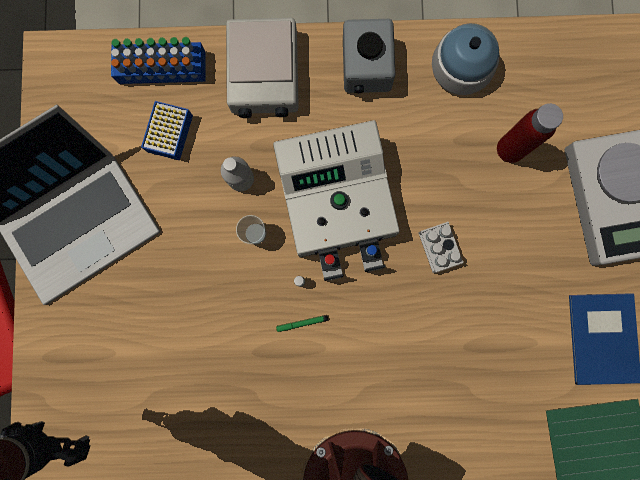

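View pics/scene.png

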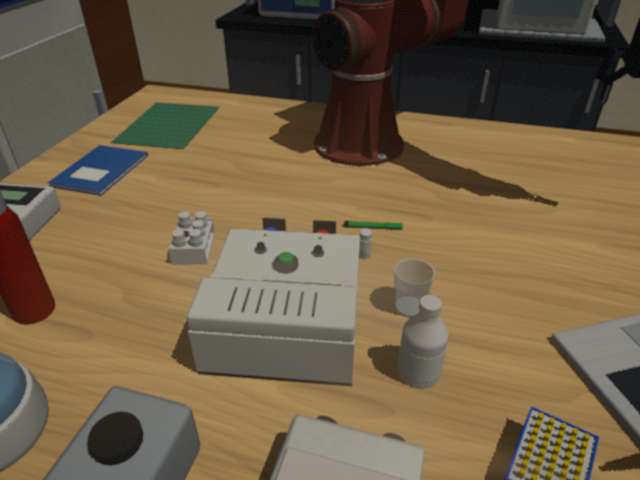

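The top view shows the red cap in the left slide at about (330,260), blue at (372,251), the key at (340,199), and the knobs at (321,222) and (364,212). The scene view agrees. Next I fit the photometer frame.

```bash
cat > fit.py <<'E'
from h import *
s=dict(np.load('top.npz'));im=s['image'];hsv=cv2.cvtColor(im,cv2.COLOR_RGB2HSV)
def cen(mask,u,v,r=13):
    m=np.zeros_like(mask);m[v-r:v+r,u-r:u+r]=mask[v-r:v+r,u-r:u+r]
    n,l,st,c=cv2.connectedComponentsWithStats(m);k=1+np.argmax(st[1:,4]);print(st[k],c[k]);return c[k]
H,S,V=cv2.split(hsv)
sat=(S>130)&(V>60)
M=lambda b:b.astype(np.uint8)
P=[(cen(M(sat&((H<8)|(H>172))),330,260),.076,(-.155,.05)),
(cen(M(sat&(H>100)&(H<130)),372,251),.076,(-.155,-.05)),
(cen(M(sat&(H>40)&(H<90)),340,199),.117,(-.03,0)),
(cen(M(V<70),321,222,8),.109,(-.069,.05)),(cen(M(V<70),364,212,8),.109,(-.069,-.05))]
W=np.array([ray(s,*p,z)[:2] for p,z,_ in P]);L=np.array([l for *_,l in P])
wc,lc=W.mean(0),L.mean(0);A=W-wc;B=L-lc
yaw=np.arctan2((B[:,0]*A[:,1]-B[:,1]*A[:,0]).sum(),(A*B).sum())
R=np.array([[np.cos(yaw),-np.sin(yaw)],[np.sin(yaw),np.cos(yaw)]]);o=wc-R@lc
print(yaw,o,'\nres mm',((W-(L@R.T+o))*1e3).round(1).tolist());
w=lambda x,y:(R@[x,y]+o).round(4)
print('W',W.round(4).tolist())
for n,p in dict(plate=(-.2,.05),pre=(-.25,.05),key=(-.03,0)).items():print(n,w(*p))
for n,u,v,z in [('white',299,281,.06),('hl a',278,329,.013),('hl b',328,319,.013),('beaker',251,228,.085)]:
    p=ray(s,u,v,z);print(n,p[:2].round(3),'local',(R.T@(p[:2]-o)).round(3))
np.savez('fr.npz',R=R,o=o,yaw=yaw)
E
python3 fit.py
```

```text
[325 254  10  10  75] [329.17333333 258.61333333]
[367 245  10  10  79] [371.4556962  249.51898734]
[334 194  11  11  94] [338.88297872 198.75531915]
[317 217  11   9  68] [321.60294118 221.5       ]
[360 208  10   9  66] [364.25757576 211.95454545]
0.18839644918683976 [0.68733416 0.02699204] 
res mm [[1.0, 0.3], [0.7, 0.4], [0.5, 0.3], [-1.3, -1.1], [-0.9, 0.1]]
W [[0.5267, 0.0474], [0.5452, -0.0508], [0.6584, 0.0217], [0.6089, 0.0621], [0.628, -0.035]]
plate [0.4815 0.0387]
pre [0.4324 0.0293]
key [0.6579 0.0214]
white [0.478 0.119] local [-0.189  0.13 ]
hl a [0.366 0.175] local [-0.288  0.205]
hl b [0.386 0.054] local [-0.29   0.083]
beaker [0.602 0.226] local [-0.047  0.211]
```

```bash
cat > go.py <<'E'
from h import *
import sys
from scipy.spatial.transform import Rotation as Ro
f=np.load('fr.npz');yaw=float(f['yaw'])
def plan(x,y,z):
    s=sense();T=Ro.from_euler('xyz',s['tool_rot']);p=s['tool_pos']
    best=None
    for sg in(1,-1):
        Z=sg*np.array([-np.sin(yaw),np.cos(yaw),0]);X=np.array([0,0,-1.]);G=Ro.from_matrix(np.c_[X,np.cross(Z,X),Z])
        rv=(T.inv()*G).as_rotvec()
        if best is None or np.linalg.norm(rv)<np.linalg.norm(best[0]):best=(rv,G)
    rv,G=best;d=np.r_[f['R']@[x,y]+f['o'],z]-p
    L=np.r_[f['R'].T@(p[:2]-f['o']),p[2]]
    print('t',s['time'],'local mm',(L*1e3).round(1),'F',s['wrist_force'].round(2),'grip',round(s['grip_width'],2),'j',s['joint_pos'].round(2))
    print('to go: turn',rv.round(3),'slide now-axes mm',(T.inv().apply(d)*1e3).round(1),'slide goal-axes',(G.inv().apply(d)*1e3).round(1),'\nT\n',T.as_matrix().round(2),'\nG\n',G.as_matrix().round(2))
plan(*map(float,sys.argv[1:]))
E
python3 go.py -.25 .05 .2
```

```text
t 0.1 local mm [-389.5  626.8  230.6] F [-1.13 -0.85 -0.16] grip 1.0 j [ 1.04  0.1   0.1   1.56 -0.    1.35]
to go: turn [-0.506 -0.001 -0.001] slide now-axes mm [  31.  -401.7 -436.7] slide goal-axes [  30.6 -139.5 -576.8] 
T
 [[-0.   -0.95  0.31]
 [-0.    0.31  0.95]
 [-1.    0.   -0.  ]] 
G
 [[ 0.   -0.98 -0.19]
 [ 0.   -0.19  0.98]
 [-1.    0.    0.  ]]
```

Emit:
{"api": "servo_tool", "payload": {"slide": [[0,0,0],[0,0,0],[0,0,0],[3,-14,-57],[3,-14,-57],[3,-14,-57],[3,-14,-57],[3,-14,-57],[3,-14,-57],[3,-14,-57],[3,-14,-57],[3,-14,-57]], "turn": [[-0.169,0,0],[-0.169,0,0],[-0.168,0,0],[0,0,0],[0,0,0],[0,0,0],[0,0,0],[0,0,0],[0,0,0],[0,0,0],[0,0,0],[0,0,0]], "hand": [-1,-1,-1,-1,-1,-1,-1,-1,-1,-1,-1,-1]}}

```text
time: 1.6
tool_pos: [0.4189, 0.0808, 0.1988]
tool_rot: [2.468, 1.564, -2.031]
wrist_force: [0.7, -0.1, -0.1]
grip_width: 0.002
```

```bash
python3 go.py -.25 .05 .15
```

```text
t 1.6 local mm [-253.6  103.1  198.8] F [ 0.74 -0.06 -0.07] grip 0.0 j [-0.11 -0.44 -0.45  1.56 -0.01 -0.33]
to go: turn [ 0.025 -0.006 -0.004] slide now-axes mm [ 49.1  -2.5 -52.9] slide goal-axes [ 48.8  -3.6 -53.1] 
T
 [[-0.   -0.98 -0.21]
 [-0.01 -0.21  0.98]
 [-1.    0.   -0.01]] 
G
 [[ 0.   -0.98 -0.19]
 [ 0.   -0.19  0.98]
 [-1.    0.    0.  ]]
```

Emit:
{"api": "servo_tool", "payload": {"slide": [[10,-2,-27],[20,-1,-26],[20,0,0],[0,0,0]], "turn": [[0.025,-0.006,-0.004],[0,0,0],[0,0,0],[0,0,0]], "hand": [-1,-1,-1,-1]}}

```text
time: 2.1
tool_pos: [0.4328, 0.0244, 0.1461]
tool_rot: [0.937, 1.568, 2.688]
wrist_force: [0.5, -0.3, 0.3]
grip_width: -0.001
```

```bash
python3 go.py -.25 .05 .04; python3 -c "
from h import *
save('wrist','w1')"
```

```text
t 2.1 local mm [-250.6   45.1  146.1] F [ 0.52 -0.25  0.31] grip -0.0 j [-0.25 -0.42 -0.53  1.46  0.   -0.43]
to go: turn [-0.008  0.001 -0.002] slide now-axes mm [106.1  -0.7   4.8] slide goal-axes [106.1  -0.6   4.9] 
T
 [[-0.   -0.98 -0.18]
 [ 0.   -0.18  0.98]
 [-1.    0.    0.  ]] 
G
 [[ 0.   -0.98 -0.19]
 [ 0.   -0.19  0.98]
 [-1.    0.    0.  ]]
```

View pics/w1.png

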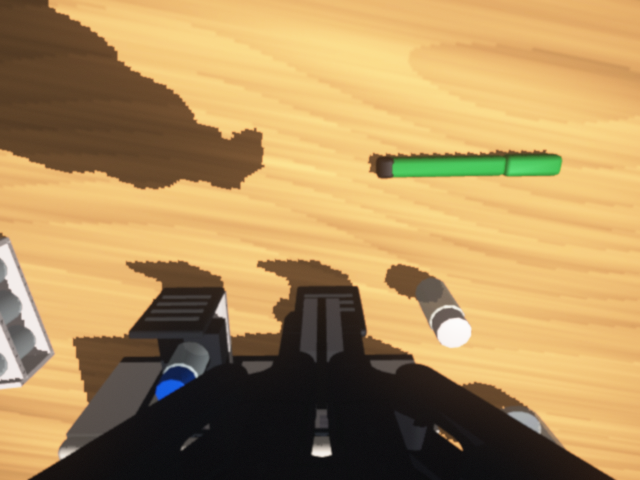

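The wrist view shows the shut fingers at (320,300) in line with the left plate, and the highlighter and white vial are both clear. I descend and approach.

Emit:
{"api": "servo_tool", "payload": {"slide": [[30,0,3],[30,0,2],[30,0,0],[14,0,0],[0,-20,0],[0,-10,0],[0,-8,0],[0,0,0]], "turn": [[-0.008,0,0],[0,0,0],[0,0,0],[0,0,0],[0,0,0],[0,0,0],[0,0,0],[0,0,0]], "hand": [-1,-1,-1,-1,-1,-1,-1,-1]}}

```text
time: 3.15
tool_pos: [0.4728, 0.041, 0.0469]
tool_rot: [-2.138, 1.565, -0.37]
wrist_force: [-2.7, -2.6, -0.6]
grip_width: 0.001
```

```bash
python3 go.py -.21 .05 .04
```

```text
t 3.15 local mm [-208.2   53.9   46.9] F [-2.74 -2.61 -0.56] grip 0.0 j [-0.19 -0.24 -0.57  1.24 -0.   -0.39]
to go: turn [ 0.009 -0.003  0.005] slide now-axes mm [ 7.   1.9 -3.9] slide goal-axes [ 6.9  1.8 -3.9] 
T
 [[ 0.   -0.98 -0.2 ]
 [-0.   -0.2   0.98]
 [-1.   -0.   -0.  ]] 
G
 [[ 0.   -0.98 -0.19]
 [ 0.   -0.19  0.98]
 [-1.    0.    0.  ]]
```

Emit:
{"api": "servo_tool", "payload": {"slide": [[0,-10,-1],[0,-10,-1],[0,-10,0],[0,-10,0],[0,-10,0]], "turn": [[0,0,0],[0,0,0],[0,0,0],[0,0,0],[0,0,0]], "hand": [-1,-1,-1,-1,-1]}}

```text
time: 3.78
tool_pos: [0.5106, 0.0484, 0.0459]
tool_rot: [1.619, 1.55, -2.897]
wrist_force: [-7.9, -2.1, 3.0]
grip_width: -0.0
```

```bash
python3 go.py -.15 .05 .045; python3 -c "
from h import *
s=save('top','t2');cv2.imwrite('pics/t2c.png',cv2.resize(s['image'][180:300,270:430,::-1],None,fx=4,fy=4))"
```

```text
t 3.775 local mm [-169.6   54.1   45.9] F [-7.86 -2.14  2.99] grip -0.0 j [-0.16 -0.08 -0.43  1.24 -0.01 -0.35]
to go: turn [ 0.008 -0.001 -0.021] slide now-axes mm [  0.5 -19.6  -4.3] slide goal-axes [  0.9 -19.6  -4.1] 
T
 [[-0.02 -0.98 -0.2 ]
 [-0.   -0.2   0.98]
 [-1.    0.02 -0.  ]] 
G
 [[ 0.   -0.98 -0.19]
 [ 0.   -0.19  0.98]
 [-1.    0.    0.  ]]
```

View pics/t2c.png

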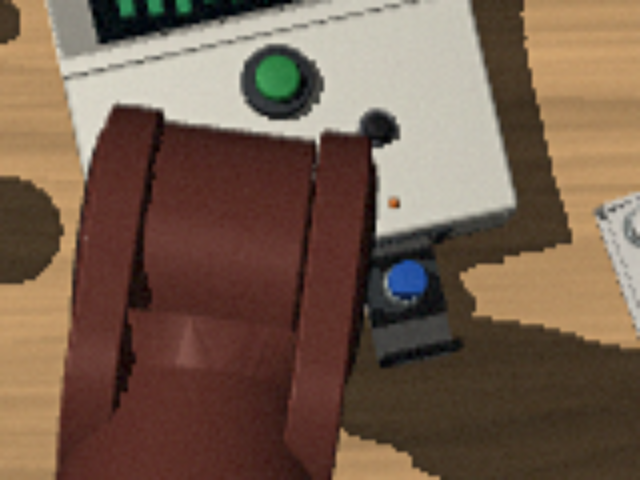

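The blue slide is still out, with its cap at crop (407,280). The arm hides the red slide, so I keep pushing and watch the force.

Emit:
{"api": "servo_tool", "payload": {"slide": [[0,-10,-1],[0,-10,-1],[0,-9,0]], "turn": [[0,0,-0.02],[0,0,0],[0,0,0]], "hand": [-1,-1,-1]}}

```text
time: 4.2
tool_pos: [0.5287, 0.052, 0.0449]
tool_rot: [1.493, 1.547, -3.023]
wrist_force: [-70.9, -19.7, 48.5]
grip_width: -0.001
```

```bash
python3 go.py -.148 .05 .045
```

```text
t 4.2 local mm [-151.2   54.3   44.9] F [-70.91 -19.75  48.46] grip -0.0 j [-0.14 -0.02 -0.37  1.24 -0.01 -0.34]
to go: turn [ 0.008  0.002 -0.024] slide now-axes mm [-0.2 -3.1 -4.3] slide goal-axes [-0.1 -3.2 -4.3] 
T
 [[-0.02 -0.98 -0.19]
 [-0.   -0.19  0.98]
 [-1.    0.02  0.  ]] 
G
 [[ 0.   -0.98 -0.19]
 [ 0.   -0.19  0.98]
 [-1.    0.    0.  ]]
```

A force of 70 N after about 60 mm of travel means the end stop. I release now.

Emit:
{"api": "servo_tool", "payload": {"slide": [[0,8,0],[0,15,0],[0,20,0],[0,25,0],[0,25,0],[0,0,0],[-50,0,0],[-50,0,0],[0,0,0],[0,0,0]], "turn": [[0,0,-0.02],[0,0,0],[0,0,0],[0,0,0],[0,0,0],[0,0,0],[0,0,0],[0,0,0],[0,0,0],[0,0,0]], "hand": [-1,-1,-1,-1,-1,-1,-1,-1,-1,-1]}}

```text
time: 5.45
tool_pos: [0.4364, 0.0329, 0.1508]
tool_rot: [-0.054, 1.57, 1.712]
wrist_force: [-0.1, -0.4, -1.1]
grip_width: 0.002
```

```bash
python3 go.py -.03 0 .16; python3 -c "
from h import *
s=save('scene','s3');w=save('wrist','w3')
cv2.imwrite('pics/s3c.png',np.hstack([cv2.resize(s['image'][180:340,150:400,::-1],(500,320)),cv2.resize(w['image'][:,:,::-1],(300,320))[:,:,:]]))"
```

```text
t 5.45 local mm [-245.3   52.8  150.8] F [-0.14 -0.35 -1.07] grip 0.0 j [-0.23 -0.41 -0.51  1.47  0.   -0.42]
to go: turn [0.007 0.001 0.   ] slide now-axes mm [  -9.2 -215.   -54.2] slide goal-axes [  -9.2 -215.3  -52.8] 
T
 [[-0.   -0.98 -0.19]
 [ 0.   -0.19  0.98]
 [-1.   -0.    0.  ]] 
G
 [[ 0.   -0.98 -0.19]
 [ 0.   -0.19  0.98]
 [-1.    0.    0.  ]]
```

View pics/s3c.png

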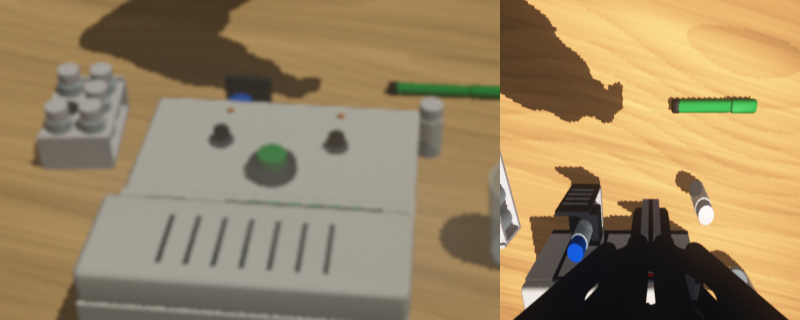

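In the scene view the red slide's plate no longer stands out beyond the deck, while the blue plate still does at crop (248,88). The slide is latched and the bystanders are unmoved. Now to above the key.

Emit:
{"api": "servo_tool", "payload": {"slide": [[-10,-45,-13],[0,-45,-13],[0,-45,-13],[0,-45,-13],[0,-35,0],[0,0,0],[0,0,0]], "turn": [[0.007,0,0],[0,0,0],[0,0,0],[0,0,0],[0,0,0],[0,0,0],[0,0,0]], "hand": [-1,-1,-1,-1,-1,-1,-1]}}

```text
time: 6.42
tool_pos: [0.6593, 0.0232, 0.148]
tool_rot: [1.119, 1.556, 2.877]
wrist_force: [-0.3, 1.0, -0.4]
grip_width: -0.001
```

```bash
python3 go.py -.03 0 .117
```

```text
t 6.425 local mm [-28.2   1.5 148. ] F [-0.31  1.   -0.37] grip -0.0 j [-0.16  0.31  0.17  1.45  0.   -0.35]
to go: turn [-0.001  0.006 -0.013] slide now-axes mm [31.1  1.4 -1.7] slide goal-axes [31.   1.8 -1.5] 
T
 [[-0.01 -0.98 -0.19]
 [ 0.   -0.19  0.98]
 [-1.    0.01  0.01]] 
G
 [[ 0.   -0.98 -0.19]
 [ 0.   -0.19  0.98]
 [-1.    0.    0.  ]]
```

Emit:
{"api": "servo_tool", "payload": {"slide": [[15,1,-1],[12,0,0],[4,0,0],[4,0,0],[4,0,0]], "turn": [[0,0.006,-0.013],[0,0,0],[0,0,0],[0,0,0],[0,0,0]], "hand": [-1,-1,-1,-1,-1]}}

```text
time: 7.05
tool_pos: [0.6567, 0.0221, 0.1107]
tool_rot: [-1.753, 1.569, 0.005]
wrist_force: [-11.7, 2.5, 26.5]
grip_width: 0.001
```

```bash
python3 go.py -.03 0 .111
```

```text
t 7.05 local mm [-31.1   0.9 110.7] F [-11.65   2.45  26.54] grip 0.0 j [-0.17  0.29  0.08  1.36  0.   -0.35]
to go: turn [-0.001 -0.     0.002] slide now-axes mm [-0.3 -1.1 -0.9] slide goal-axes [-0.3 -1.1 -0.9] 
T
 [[ 0.   -0.98 -0.19]
 [ 0.   -0.19  0.98]
 [-1.   -0.   -0.  ]] 
G
 [[ 0.   -0.98 -0.19]
 [ 0.   -0.19  0.98]
 [-1.    0.    0.  ]]
```

TCP z is 110.7 mm with 26 N on it, so the key is bottomed. I lift clear and back away to uncover the view.

Emit:
{"api": "servo_tool", "payload": {"slide": [[0,0,0],[-10,0,0],[-30,0,0],[-40,0,0],[0,45,45],[0,45,45],[0,45,45],[0,45,45],[0,30,50],[0,0,0],[0,0,0]], "turn": [[0,0,0],[0,0,0],[0,0,0],[0,0,0],[0,0,0],[0,0,0],[0,0,0],[0,0,0],[0,0,0],[0,0,0],[0,0,0]], "hand": [-1,-1,-1,-1,-1,-1,-1,-1,-1,-1,-1]}}

```text
time: 8.43
tool_pos: [0.4095, 0.2097, 0.1989]
tool_rot: [-1.68, 1.558, 0.078]
wrist_force: [0.2, -0.2, -0.3]
grip_width: 0.001
```

```bash
python3 go.py -.25 .2 .2; python3 -c "
from h import *
s=save('top','t4');w=save('scene','s4')
cv2.imwrite('pics/f.png',np.hstack([cv2.resize(s['image'][180:300,230:390,::-1],(440,330)),cv2.resize(w['image'][180:360,150:346,::-1],(360,330))]))"
```

```text
t 8.425 local mm [-238.7  231.6  198.9] F [ 0.25 -0.19 -0.32] grip 0.0 j [ 0.19 -0.35 -0.38  1.53 -0.    0.  ]
to go: turn [-0.002 -0.001  0.012] slide now-axes mm [ -1.2  11.2 -31.6] slide goal-axes [ -1.1  11.3 -31.6] 
T
 [[ 0.01 -0.98 -0.19]
 [ 0.   -0.19  0.98]
 [-1.   -0.01 -0.  ]] 
G
 [[ 0.   -0.98 -0.19]
 [ 0.   -0.19  0.98]
 [-1.    0.    0.  ]]
```

View pics/f.png

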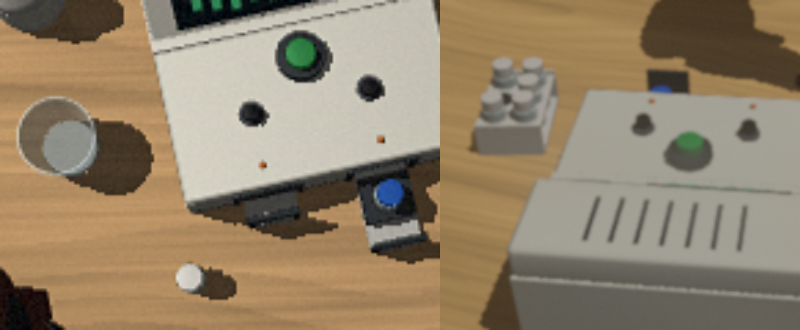

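The top view shows the left plate about 25 mm out from the panel, at crop (272,210), so the slide is latched. Blue is out at (390,195), the key is up, and the white vial and beaker are in place. I hand in.

```bash
python3 -c "
from station import *
print(close_job())"
```

```text
the job is handed in; nothing more can be done
None
```

The job is done and handed in at about 8.5 s of the 40 s allowed; `close_job` gives no verdict.

- **Slide:** The red vial was in the left slide. I pushed that slide with shut fingertips for about 60 mm until the force rose to about 70 N at the end stop, then let go. The last top view shows its plate about 25 mm before the panel, the latched position. The vial itself is under the deck, so I judged the latch from the plate alone.
- **Read key:** I pressed it to a tip height of 110.7 mm, against 111 mm for fully down, with 26 N on it. I then lifted clear and it looks up again in both views.
- **Everything else:** By eye, the blue slide is still out and the white vial, beaker and rack have not visibly moved in the last pictures. The highlighter was last seen, unmoved, before the key press. The reagent bottle was not checked again after the start. The wrist force was near zero at the end, and no check failed or disagreed.

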